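Index the socket shutter on a hoist test box

ROBOT

A 6-joint arm with a two-finger parallel gripper is mounted at the origin on the work surface. World frame = base frame: x ahead of the robot, y to its left, z up, the work surface at z = 0. Lengths are in m, angles in rad, forces in N, time in s.
With the tool pointing down it reaches from about 0.375 to 0.75 m from the base axis. Payload 9 kg.
Tool frame: the origin (TCP) lies midway between the tips of the shut fingers; the grasp point (between the pads) lies 19 mm behind it; z points along the fingers, y is the line along which they close (so a half turn about z gives the same grasp; the last joint's range is limited). The gripper opens to 85 mm and grips with 20 to 120 N. Pads are 22 mm wide; open, the fingers measure 114 mm over their backs; the gripper's body (76 mm by 85 mm) begins 54 mm behind the grasp point. The pads swing forward as they close: fully open they stand 13 mm farther back than shut.
Start: joints at [0.909, 0.104, 0.097, 1.564, 0, 1.353], TCP at [0.258, 0.542, 0.231] pointing down, gripper open.
Joint ranges: [-2.99, 2.99], [-0.84, 1.86], [-1.1, 1.16], [-1.84, 2.11], [-1.51, 1.56], [-3.14, 3.14]. Speed limits (rad/s): [2.22, 2.22, 2.57, 3.14, 3.14, 3.14].

INTERFACE

Orientations are given as a unit quaternion [x, y, z, w].
In Python, from cell import ctrl, vision gives the robot as it stands. The module is installed in compiled form; this text tells all that it offers.
- The arm moves only by the tool servo_tool, never from a script. Its argument "increments" is a list of rows, each an object with "jaw": the opening in per cent of the stroke, from 0 (shut) to 100 (fully open); "travel": the shift along the tool's x, y, z as a fraction of full scale, a list of three; "delta_rot": the turn, a rotation vector about the tool's x, y, z as a fraction of full scale, a list of three. A call has 1 to 20 rows; each row is the pose to reach, as a shift and turn from the pose commanded when the call began, along the tool's axes at that moment, turning the shorter way round; what a row does not reach only later rows make up. Full scale, the value 1, is 200 mm for a shift and pi rad for a turn. A row lasts 1/8 s, in which the tool goes at most 62.5 mm and 10.7 degrees, less where a joint would pass 70% of its speed; a pose out of reach is approached as far as the arm can. A call with a number of a shift or a turn outside -1 to 1 is refused whole. A call with a gripper value outside its range is refused whole. The fingers move at their own pace and stop on an object; "grip_force" is the grip in N (left out, the last holds). Time passes only in rows, so rows that repeat a pose let the fingers close. It gives the time, the measured TCP pose, the force, the opening and the grip force at its end, in the units of the state.
- ctrl.read_state(): the state, without advancing time (a new reading comes with each control period).
- vision.camera(name): name is "side" or "top" or "wrist"; returns (picture, depth): 420x560x3 uint8, blue, green, red; 420x560 float32, m along the optical axis (not along the pixel's ray), 0 where there is no reading.
- vision.get_calibration(name): a dict with "fov_y" (degrees; the focal length in pixels is half the picture's height over the tangent of half this angle, whatever the lens; pixels are square), "cx", "cy" (the principal point, pixels), "position" and "orientation" of the camera in the world. Camera axes: x right, y up, looking along -z (the intrinsics and any distortion apply to the point x, -y, -z); pixel columns grow to the right and rows downward; lengths in m; the calibration is good to about 2 mm. A picture is of the moment at which its call begins: read the wrist's pose just before it. get_calibration takes no time and is no camera call; for the wrist camera it gives the pose at the moment of the call.
- ctrl.finish_job(): hands the job in; it is judged then, once.
The state is a dict: "clock": time; "joint_pos": joint angles; "qvel": joint speeds; "effort": joint torques, N m; "position": TCP position; "eef_rot": TCP orientation; "force": force on the tool from outside, world axes, zero at the start; "ft_torque": the same for the moment, N m; "finger_gap": finger opening in m; "grip_force": force on a finger pad.
Only numpy, scipy, OpenCV 4.12 (cv2) and the standard library are available. Lean on these libraries where they do the work, as an engineer would, in place of code of your own. Each camera call takes 0.05 s, during which the arm holds its last target. There are 200 camera calls.

TASK

On the hoist test box with the rectangular multi-pin sockets, take the black tab on its bare metal shutter plate and slide the plate off the end socket to its next stop, so that it clicks in over the middle socket, then let go. Leave the shutter of the other box, the one with round sockets, where it is.

Things in the scene. Friction and masses are not known exactly. Their poses are not given: they have to be found in the camera images.
- main_tab (a point): Centre of the black upright grip tab on the shutter of the box with rectangular sockets; pinch it from above across its 12 mm. Tab: 12 mm thick along the slide (its y axis), 34 wide across it (x), 44 tall; this point is 26 mm above the plate's top, 18 below the tab's top, 92 above the table. Plate: metal, 84 x 46 x 4 mm, top 66 mm above the table, between rails 70 mm above the table.
- main_middle_port (a point): Centre of the middle rectangular socket, on top of its fixed grey die-cast box (120 mm in x, 220 in y, 58 high), at the middle of the box, 58 mm above the table; same axes as main_tab. Three such sockets lie in a row along y, 50 mm apart; at the start the plate covers the -y one. At the middle stop the tab stands straight above this point.
- main_shutter (a joint): Travel of that shutter along the box's +y, in m: about 0 at the start (first socket), 0.050 at the middle stop, 0.100 at the far stop. A sprung index draws the plate into the nearest stop: released within 20 mm of the middle stop it snaps into it. Sliding it takes about 6 N.
- aux_shutter (a joint): Travel, in m, of the shutter on the other box: same build and size, but with round sockets; it also starts at its first stop, about 0, and is to stay there. Either box may be on the left or the right.

How it is judged:
By the outcome, as a careful person would: the job done as asked, in the order asked, and still so for the second after the job is handed in, with the robot touching nothing.
It also fails if it takes over 29 s, if anything falls off the work surface, if the arm or the gripper's body presses on something with over 40 N, if the wrist force passes 120 N, or if a joint passes its speed limit or range.

## Working session

There is one attempt and no reset: what is moved stays moved. The work goes in short steps, Python scripts to look and compute and a tool call to move; the robot and the scene stay as the last step left them, time stands still between calls to the robot, and variables do not carry over. Pictures are saved under pics/ and viewed, at most 10 in all, crops included, and the job is handed in when it is done.

Besides the shell and the picture viewer there is one more tool, called after "Emit:" as name(argument=value, ...) on one line, values as JSON. servo_tool: Moves the arm, as the interface text tells. Shift numbers are shares of 200 mm and turn numbers shares of pi rad, none past 1 either way. Its arguments: {"type":"object","properties":{"increments":{"type":"array"},"grip_force":{"type":"number"}},"required":["increments"]}

```bash
mkdir -p pics
cat > h.py <<'E'
import numpy as np,cv2
from scipy.spatial.transform import Rotation as R
from cell import ctrl,vision
def cal(n):
    c=vision.get_calibration(n); f=210/np.tan(np.radians(c['fov_y'])/2)
    return c,f
def world(c,f,u,v,d):
    p=np.stack([(u-c['cx'])/f*d,-(v-c['cy'])/f*d,-d*np.ones_like(u,dtype=float)],-1)
    return R.from_quat(c['orientation']).apply(p.reshape(-1,3))+c['position']
def ray(c,f,u,v,z):
    o=np.array(c['position']); p=world(c,f,np.array([float(u)]),np.array([float(v)]),1.)[0]-o
    return o+p*(z-o[2])/p[2]
E
python3 - <<'E'
from h import *
for n in('top','side'):
    c,f=cal(n);print(c)
    im,d=vision.camera(n);cv2.imwrite(f'pics/{n}0.png',im);np.save(f'{n}0.npy',d)
s=ctrl.read_state();print(s)
E
```

```text
{'fov_y': 55.606348202350944, 'cx': 277.8748179220392, 'cy': 204.84003561998588, 'position': array([ 0.43414305, -0.02754173,  0.76360965]), 'orientation': array([ 0.05622774, -0.07702795, -0.69773845,  0.70997619])}
{'fov_y': 56.26854415573736, 'cx': 279.6488617216031, 'cy': 209.31084634042344, 'position': array([ 0.40122496, -0.42921972,  0.58282243]), 'orientation': array([ 0.36026805, -0.06913066, -0.19232808,  0.91018558])}
{'clock': 0.1, 'joint_pos': array([9.09285593e-01, 1.04632389e-01, 9.65413630e-02, 1.56390673e+00,
       4.20372424e-05, 1.35311027e+00]), 'qvel': array([-2.25823125e-03, -6.48357753e-05,  2.53804434e-03,  1.76140491e-03,
        2.95159730e-03, -9.37466552e-04]), 'effort': array([ 6.06266767e-03, -5.58205175e+01,  5.04722679e+01,  1.30601873e-02,
       -2.93491712e-04,  1.22032279e-05]), 'position': array([0.25742115, 0.5416402 , 0.23060118]), 'eef_rot': array([ 2.20095441e-01,  9.75478157e-01, -5.34654731e-04, -2.74669754e-04]), 'force': array([-0.068254  ,  0.02306197,  0.33503887]), 'ft_torque': array([ 0.03095029, -0.04413263, -0.0186511 ]), 'grip_force': 0.0, 'finger_gap': 0.08534070606070744}
```

View pics/top0.png

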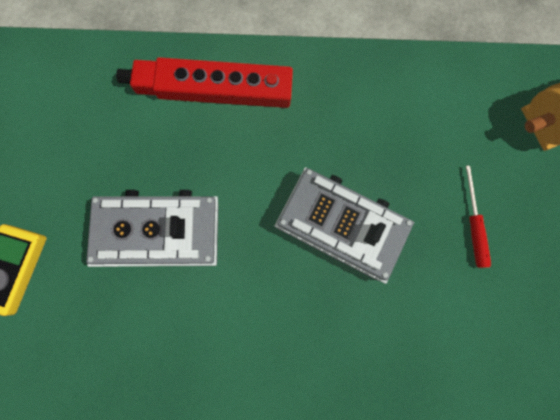

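View pics/side0.png

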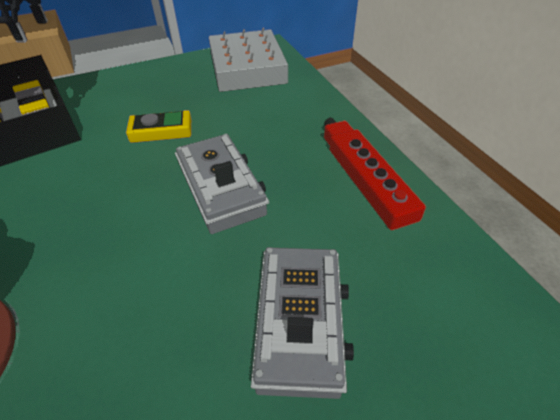

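The top view shows the rectangular-socket box around (345,225), its tab at (375,234) on the right end and free sockets at (347,222) and (321,209). The round-socket box is on the left at (152,230). The side view agrees.

Run:
```python
from h import *
vv,uu=np.mgrid[0:420,0:560]
for n,(u0,u1,v0,v1) in {'top':(268,420,160,290),'side':(245,350,240,400)}.items():
    c,f=cal(n);d=np.load(f'{n}0.npy');im=cv2.imread(f'pics/{n}0.png')
    P=world(c,f,uu.astype(float),vv.astype(float),d.ravel().reshape(d.shape)).reshape(420,560,3)
    roi=(uu>u0)&(uu<u1)&(vv>v0)&(vv<v1)&(d>0)
    tab=roi&(P[...,2]>.1)&(P[...,2]<.125)
    t=P[tab];print(n,'tab top',len(t),t.mean(0),cv2.minAreaRect((t[:,:2]*1000).astype(np.float32)))
    top=roi&(P[...,2]>.045)&(P[...,2]<.08)
    b=P[top];print('box',len(b),np.median(b[:,2]),cv2.minAreaRect((b[:,:2]*1000).astype(np.float32)))
    hsv=cv2.cvtColor(im,cv2.COLOR_BGR2HSV)
    g=(roi&(hsv[...,1]>110)&(hsv[...,0]<30)&(hsv[...,0]>8)&(hsv[...,2]>90)).astype(np.uint8)
    g=cv2.morphologyEx(g,cv2.MORPH_CLOSE,np.ones((9,9)) if n=='side' else np.ones((7,7)))
    k,l,st,ce=cv2.connectedComponentsWithStats(g)
    for i in range(1,k):
        if st[i,4]>80: print('socket',ce[i],st[i,4],ray(c,f,*ce[i],.06))
```

```text
top tab top 171 [ 0.51700442 -0.21305927  0.10971984] ((517.6846313476562, -214.20401000976562), (12.362383842468262, 33.988929748535156), 64.01565551757812)
box 7809 0.05988192866086195 ((539.2982788085938, -168.15347290039062), (222.74996948242188, 123.4509048461914), 63.460289001464844)
socket [321.46231156 209.12562814] 199 [ 0.56249682 -0.12603837  0.06      ]
socket [346.37560976 221.91707317] 205 [ 0.5400671  -0.17077069  0.06      ]
side tab top 299 [ 0.51576686 -0.21624353  0.10837515] ((516.6180419921875, -214.5458221435547), (13.281585693359375, 33.08847427368164), 63.27212905883789)
box 10738 0.05892970424369853 ((539.1348266601562, -170.6082763671875), (220.15213012695312, 120.12415313720703), 63.53390884399414)
socket [300.45519713 276.48028674] 279 [ 0.56247354 -0.12470139  0.06      ]
socket [299.953125 305.009375] 320 [ 0.54018737 -0.16940425  0.06      ]
```

Emit:
servo_tool(increments=[{"jaw":60,"travel":[-0.2,-0.2,0],"delta_rot":[0,0,0]},{"jaw":60,"travel":[-0.4,-0.4,0],"delta_rot":[0,0,0]},{"jaw":60,"travel":[-0.6,-0.6,0],"delta_rot":[0,0,0]},{"jaw":60,"travel":[-0.8,-0.8,0],"delta_rot":[0,0,0]},{"jaw":60,"travel":[-0.93,-0.95,0],"delta_rot":[0,0,0]}])

```text
clock: 0.72
position: [0.3444, 0.2885, 0.231]
eef_rot: [0.221, 0.975, -0.0, 0.0]
force: [0.7, 0.2, 0.2]
finger_gap: 0.0513
grip_force: 0.0
```

Emit:
servo_tool(increments=[{"jaw":60,"travel":[-0.2,-0.2,0],"delta_rot":[0,0,0]},{"jaw":60,"travel":[-0.4,-0.4,0],"delta_rot":[0,0,0]},{"jaw":60,"travel":[-0.6,-0.6,0],"delta_rot":[0,0,0]},{"jaw":60,"travel":[-0.8,-0.8,0],"delta_rot":[0,0,0]},{"jaw":60,"travel":[-0.93,-0.95,0],"delta_rot":[0,0,0]}])

```text
clock: 1.35
position: [0.4307, 0.0368, 0.231]
eef_rot: [0.221, 0.975, -0.0, -0.0]
force: [0.3, 0.9, 0.4]
finger_gap: 0.0511
grip_force: 0.0
```

Emit:
servo_tool(increments=[{"jaw":60,"travel":[-0.2,-0.2,0],"delta_rot":[0,0,0]},{"jaw":60,"travel":[-0.4,-0.4,0],"delta_rot":[0,0,0]},{"jaw":60,"travel":[-0.6,-0.6,0],"delta_rot":[0,0,0]},{"jaw":60,"travel":[-0.8,-0.8,0],"delta_rot":[0,0,0]},{"jaw":60,"travel":[-0.93,-0.95,0],"delta_rot":[0,0,0]},{"jaw":60,"travel":[-0.93,-0.95,0],"delta_rot":[0,0,0]},{"jaw":60,"travel":[-0.93,-0.95,0],"delta_rot":[0,0,0]}])

```text
clock: 2.22
position: [0.5165, -0.212, 0.2309]
eef_rot: [0.22, 0.975, 0.0, -0.0]
force: [-0.3, 0.0, -0.3]
finger_gap: 0.0513
grip_force: 0.0
```

Run:
```python
from h import *
c,f=cal('wrist');s=ctrl.read_state();im,d=vision.camera('wrist');cv2.imwrite('pics/w1.png',im)
vv,uu=np.mgrid[0:420,0:560]
P=world(c,f,uu.astype(float),vv.astype(float),d).reshape(420,560,3)
m=(d>0)&(P[...,2]>.1)&(P[...,2]<.118)&(np.hypot(P[...,0]-.517,P[...,1]+.2144)<.04)
t=P[m];print(len(t),t[:,2].mean(),t.mean(0) ,cv2.minAreaRect((t[:,:2]*1000).astype(np.float32)) if len(t) else 0)
print(s['position'],s['eef_rot'])
```

```text
514 0.11039835467730465 [ 0.51710583 -0.21376086  0.11039835] ((518.1449584960938, -214.34591674804688), (11.83470344543457, 33.83205032348633), 63.04212951660156)
[ 0.51653605 -0.21199733  0.23094587] [ 2.20156896e-01  9.75464313e-01  3.50043197e-04 -4.39469052e-04]
```

View pics/w1.png

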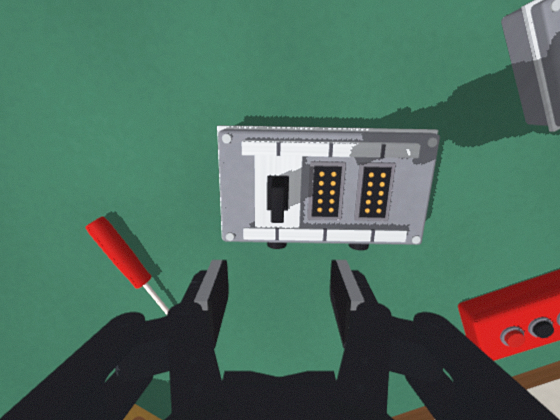

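The wrist view shows the tab at (278,195) on the left end of the rectangular-socket box. The fingers straddle it, and the measured position agrees to 1 mm. Descending now.

Emit:
servo_tool(grip_force=50, increments=[{"jaw":60,"travel":[-0.01,-0.008,0.15],"delta_rot":[0,0,0.006]},{"jaw":60,"travel":[-0.01,-0.008,0.3],"delta_rot":[0,0,0.006]},{"jaw":60,"travel":[-0.01,-0.008,0.45],"delta_rot":[0,0,0.006]},{"jaw":60,"travel":[-0.01,-0.008,0.58],"delta_rot":[0,0,0.006]},{"jaw":60,"travel":[-0.01,-0.008,0.68],"delta_rot":[0,0,0.006]},{"jaw":60,"travel":[-0.01,-0.008,0.74],"delta_rot":[0,0,0.006]},{"jaw":60,"travel":[-0.01,-0.008,0.77],"delta_rot":[0,0,0.006]},{"jaw":60,"travel":[-0.01,-0.008,0.77],"delta_rot":[0,0,0.006]},{"jaw":60,"travel":[-0.01,-0.008,0.77],"delta_rot":[0,0,0.006]}])

```text
clock: 3.4
position: [0.5184, -0.2151, 0.0781]
eef_rot: [0.229, 0.973, -0.0, 0.001]
force: [-0.6, 0.2, -0.4]
finger_gap: 0.0513
grip_force: 0.0
```

Emit:
servo_tool(grip_force=50, increments=[{"jaw":30,"travel":[0,0,0],"delta_rot":[0,0,0]},{"jaw":20,"travel":[0,0,0],"delta_rot":[0,0,0]},{"jaw":10,"travel":[0,0,0],"delta_rot":[0,0,0]},{"jaw":5,"travel":[0,0,0],"delta_rot":[0,0,0]},{"jaw":0,"travel":[0,0,0],"delta_rot":[0,0,0]},{"jaw":0,"travel":[0,0,0],"delta_rot":[0,0,0]},{"jaw":0,"travel":[0,0,0],"delta_rot":[0,0,0]}])

```text
clock: 4.28
position: [0.5181, -0.2148, 0.0776]
eef_rot: [0.229, 0.973, 0.0, 0.0]
force: [-0.8, 2.1, 5.6]
finger_gap: 0.0114
grip_force: 49.0
```

Emit:
servo_tool(increments=[{"jaw":0,"travel":[0,0.02,0],"delta_rot":[0,0,0]},{"jaw":0,"travel":[0,0.05,0],"delta_rot":[0,0,0]},{"jaw":0,"travel":[0,0.08,0],"delta_rot":[0,0,0]},{"jaw":0,"travel":[0,0.11,0],"delta_rot":[0,0,0]},{"jaw":0,"travel":[0,0.14,0],"delta_rot":[0,0,0]},{"jaw":0,"travel":[0,0.17,0],"delta_rot":[0,0,0]},{"jaw":0,"travel":[0,0.2,0],"delta_rot":[0,0,0]},{"jaw":0,"travel":[0,0.23,0],"delta_rot":[0,0,0]},{"jaw":0,"travel":[0,0.25,0],"delta_rot":[0,0,0]},{"jaw":0,"travel":[0,0.25,0],"delta_rot":[0,0,0]},{"jaw":0,"travel":[0,0.25,0],"delta_rot":[0,0,0]}])

```text
clock: 5.65
position: [0.5406, -0.1698, 0.0776]
eef_rot: [0.229, 0.973, 0.0, 0.0]
force: [0.1, 3.5, 5.7]
finger_gap: 0.0115
grip_force: 49.4
```

Emit:
servo_tool(increments=[{"jaw":30,"travel":[0,0,0],"delta_rot":[0,0,0]},{"jaw":60,"travel":[0,0,0],"delta_rot":[0,0,0]},{"jaw":60,"travel":[0,0,0],"delta_rot":[0,0,0]},{"jaw":60,"travel":[0,0,0],"delta_rot":[0,0,0]},{"jaw":60,"travel":[0,0,-0.1],"delta_rot":[0,0,0]},{"jaw":60,"travel":[0,0,-0.3],"delta_rot":[0,0,0]},{"jaw":60,"travel":[0,0,-0.5],"delta_rot":[0,0,0]},{"jaw":60,"travel":[0,0,-0.7],"delta_rot":[0,0,0]},{"jaw":60,"travel":[0,0,-0.75],"delta_rot":[0,0,0]},{"jaw":60,"travel":[0,0,-0.75],"delta_rot":[0,0,0]},{"jaw":60,"travel":[0,0,-0.75],"delta_rot":[0,0,0]}])

```text
clock: 7.02
position: [0.5398, -0.1697, 0.2261]
eef_rot: [0.229, 0.973, 0.0, -0.001]
force: [0.5, 0.3, -0.1]
finger_gap: 0.0511
grip_force: 0.0
```

Run:
```python
from h import *
c,f=cal('wrist');s=ctrl.read_state();im,d=vision.camera('wrist');cv2.imwrite('pics/w2.png',im)
vv,uu=np.mgrid[0:420,0:560]
P=world(c,f,uu.astype(float),vv.astype(float),d).reshape(420,560,3)
m=(d>0)&(P[...,2]>.1)&(P[...,2]<.118)&(np.hypot(P[...,0]-.5395,P[...,1]+.17)<.06)
t=P[m];print(len(t),cv2.minAreaRect((t[:,:2]*1000).astype(np.float32)) if len(t) else 0)
print(s['position'],s['clock'],s['force'])
cv2.imwrite('pics/side2.png',vision.camera('side')[0])
```

```text
534 ((540.0797729492188, -169.91525268554688), (11.371037483215332, 33.458274841308594), 63.652687072753906)
[ 0.5397861  -0.16974801  0.2260555 ] 7.025 [ 0.5272463   0.33058042 -0.06838164]
```

View pics/side2.png

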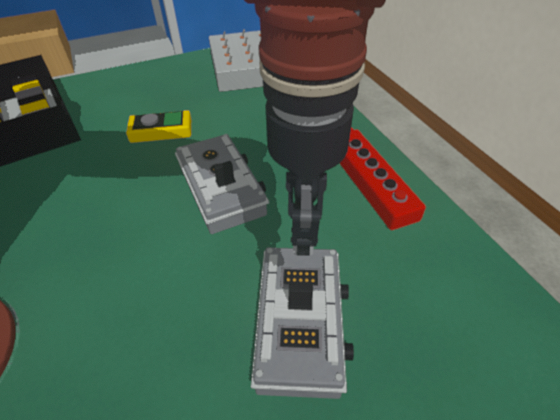

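The side view shows the plate over the middle socket, with its tab at (300,295) and the first socket bare at (300,338). The round-socket box at (222,175) is unchanged, and the gripper is clear.

```bash
python3 -c "
from cell import ctrl
print(ctrl.finish_job())"
```

```text
the job is handed in; nothing more can be done
None
```

The shutter on the rectangular-socket box is over the middle socket, measured within about 1 mm of the stop after release; the round-socket box's shutter was not touched, and the job is handed in.

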